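# Pack the globe lamps in the latched case

## Robot

A 7-joint arm with a two-finger parallel gripper is mounted at the origin on a cart in front of the work surface, level with it; the furniture and walls round the work are solid. World frame = base frame: x ahead of the robot, y to its left, z up, the work surface at z = 0. Lengths are in m, angles in rad, forces in N, time in s.
With the tool pointing down it reaches from about 0.35 to 0.9 m from the base axis. Payload 7.2 kg.
Tool frame: the origin (TCP) lies between the finger pads; the fingertips stand 8 mm ahead of it and the grasp point (between the pads) lies 11 mm behind it (r.nose_length is the distance from the TCP to the fingertips, in m); z points along the fingers, y is the line along which they close (so a half turn about z gives the same grasp; the last joint's range is limited). The gripper opens to 88 mm and grips with 3 to 60 N. Pads are 20 mm wide; open, the fingers measure 115 mm over their backs; the gripper's body (75 mm by 178 mm) begins 61 mm behind the grasp point.
Start: joints at [1.066, 0.411, -0.013, 1.596, 0.006, 1.134, -0.082], TCP at [0.264, -0.566, 0.231] pointing down, gripper open.
Joint ranges: [-2.95, 2.95], [-0.29, 1.99], [-1.47, 1.44], [0.14, 2.54], [-1.03, 4.17], [0.13, 1.85], [-2.86, 2.86]. Speed limits (rad/s): [2.39, 2.39, 3.01, 3.01, 3.14, 3.14, 3.14].

## Interface

Orientations are given as a unit quaternion [x, y, z, w].
In Python, from station import r, viewer gives the robot as it stands. The module is installed in compiled form; this text tells all that it offers.
- The arm moves only by the shell command python3 -m pendant 'ROWS' [FORCE]. ROWS is JSON, one flat list of numbers, 7 for each row, row after row: the opening, from 0 (shut) to 1 (fully open), then the shift along the world's x, y, z in m, then the turn, a rotation vector about the world's x, y, z in degrees. In form: [hand, dx, dy, dz, wx, wy, wz, hand, dx, dy, dz, wx, wy, wz, ...]. A call has 1 to 8 rows; each row shifts and turns the commanded pose from where the row before left it; what a row does not reach is not made up. A row lasts 1/10 s, in which the tool goes at most 50 mm and 8.59 degrees, less where a joint would pass 70% of its speed; a pose out of reach is approached as far as the arm can. A call with a gripper value outside its range is refused whole. The fingers move at their own pace and stop on an object; FORCE is the grip in N (left out, the last holds). Time passes only in rows, so rows that do not move let the fingers close. It gives the time, the measured TCP pose, the force, the opening and the grip force at its end, in the units of the state.
- r.get_obs(): the state, without advancing time (a new reading comes with each control period).
- viewer.capture(name): name is "side" or "top"; returns a dict with "frame" (420x560x3 uint8, blue, green, red), "fovy" (degrees; the focal length in pixels is half the picture's height over the tangent of half this angle, whatever the lens; pixels are square), "cx", "cy" (the principal point, pixels), "R" (3x3) and "t" (3): a world point X has camera coordinates R X + t. Camera axes: x right, y down, z forward; pixel columns grow to the right and rows downward; lengths in m; the calibration is good to about 2 mm. A picture is of the moment at which its call begins. There is no depth.
- r.close_job(): hands the job in; it is judged then, once.
The state is a dict: "time_s": time; "joints": joint angles; "dq": joint speeds; "effort": joint torques, N m; "ee_pos": TCP position; "orientation": TCP orientation; "contact_force": force on the tool from outside, world axes, zero at the start; "wrist_torque": the same for the moment, N m; "gripper_width": finger opening in m; "grip_force": force on a finger pad.
Only numpy, scipy, OpenCV 4.12 (cv2) and the standard library are available. Lean on these libraries where they do the work, as an engineer would, in place of code of your own. Each camera call takes 0.05 s, during which the arm holds its last target. There are 200 camera calls.

## Task

Pack all the globe lamps that lie in the shallow felt-lined tray into the wooden lamp case: pull up both black latch knobs, slide the clear guard fully open to the left, lay every lamp gently into a dimple of its own in the case's cork bed, then slide the guard fully shut and push both knobs down home. The globes are thin glass: do not squeeze them hard, press them hard into the case or let go of them in the air; leave the other things on the bench alone.

Things in the scene. Friction and masses are not known exactly. Their poses are not given: they have to be found in the camera images.
- case: plywood lamp case, 228 x 378 mm, 68 mm high over its metal track, fixed on the bench, turned a little either way. Origin: under the centre of the lamp bay (its right-hand half). x across the case away from the robot, y to the left along the guard's track, z up. The bay holds a flat cork bed, 188 (x) x 164 (y) mm, its top 22 mm above the bench, with four dimples; left of it is a stowage bay
- pocket1 (a point): where the centre of a globe lies once its lamp is seated in the near right dimple: case x -34, y -36 mm, 32.3 mm above the bench. Dimples are 40 mm round, lined with grey felt; a globe sinks 12 mm below the cork's top, the screw base lies on the flat cork. Laid along case x with bases towards the robot, four lamps fit clear of one another. Axes as the case
- pocket2 (a point): the same for the near left dimple (case x -34, y +36 mm)
- pocket3 (a point): the same for the far right dimple (case x +50, y -36 mm)
- pocket4 (a point): the same for the far left dimple (case x +50, y +36 mm). From the dimple centres to the bay's long walls are 60 mm (near) and 44 mm (far), less 4 mm at the track's edge; its two end walls, 46 mm from the dimple centres in y, are low, with their tops 32 mm above the bench
- guard_bar (a point): middle of the pull bar of the sliding guard, a clear pane in an aluminium frame (224 x 180 x 5 mm, top 65.5 mm above the bench) over the cork bed. The bar is round, 10 mm thick, 80 mm long along case x, its centre 25 mm above the frame, on two posts at its ends; it can be pinched from above across case y. Axes as the case
- guard (a joint): travel of the guard along its track, m: 0 shut over the cork bed (at its stop), 0.180 fully open, slid to the left (case +y) over the stowage bay. It runs with about 3 N of friction and stays where it is left. It cannot move while either latch knob is down, as the knob's bolt then stands in a hole of the track
- knob_near_top (a point): centre of the top of the near latch knob, a black push-pull plunger knob on the guard's right-hand end, at the corner towards the robot: round, 24 mm across, 18 mm tall, a little waisted; its top is 22.5 mm above the guard's frame when down (88 mm above the bench), 12 mm higher when up. Axes as the case
- knob_near (a joint): height of the near latch knob, m: 0 pushed home (locked), 0.012 pulled up (free). A spring detent holds it at either end: about 10 N start it, and past the middle it snaps on by itself. It goes home only with the guard shut; otherwise its bolt lands on the track
- knob_far_top (a point): the same for the far latch knob, at the corner of the guard's right-hand end away from the robot (196 mm from the near one)
- knob_far (a joint): height of the far latch knob, as for the near one
- lamp1_globe (a point): centre of the opal white glass globe, 45 mm in diameter, of a globe lamp (50 g) lying on the felt (3 mm thick) of a shallow tray with a 12 mm high rim, right of the case and behind the vice. It lies on its globe and the end of its 25 mm thick screw base, which slopes down by 0.22 rad. The glass stands a pinch of up to about 60 N. Three or four such lamps are there
- lamp1_base (a point): centre of that lamp's end contact, the tip of its screw base, 48 mm from the globe's centre
- lamp2_globe (a point): the same for another lamp of the same kind
- lamp2_base (a point): centre of that lamp's end contact, the tip of its screw base, 48 mm from the globe's centre
- lamp3_globe (a point): the same for another lamp of the same kind
- lamp3_base (a point): centre of that lamp's end contact, the tip of its screw base, 48 mm from the globe's centre
- lamp4_globe (a point): the same for another lamp of the same kind
- lamp4_base (a point): centre of that lamp's end contact, the tip of its screw base, 48 mm from the globe's centre
- carton: cardboard carton, 70 x 70 x 131 mm, standing behind the tray; not part of the job, to be left alone. Origin: centre of its underside
- turnscrew: screwdriver with a dark wooden grip, 230 mm long, lying behind the case; not part of the job, to be left alone. Origin: centre of its underside
- marking_gauge: wooden marking gauge, 210 mm long, lying behind the case; not part of the job, to be left alone. Origin: centre of its underside

How it is judged:
By the outcome, as a careful person would: the job done as asked, in the order asked, and still so for the second after the job is handed in, with the robot touching nothing.
Of lamp1, lamp2, lamp3, lamp4 only 3 to 4 are there at a start; the rules pass over those that are not, and their reading is None.
At some moment in a run one of lamp1, lamp2, lamp3, lamp4 may be knocked a few centimetres aside while the robot is not near it.
It also fails if it takes over 210 s, if anything falls off the work surface, if the arm or the gripper's body presses on something with over 40 N, if the wrist force passes 120 N, or if a joint passes its speed limit or range.

## Working session

There is one attempt and no reset: what is moved stays moved. The work goes in short steps, Python scripts to look and compute and a shell command to move; the robot and the scene stay as the last step left them, time stands still between calls to the robot, and variables do not carry over. Pictures are saved under pics/ and viewed, at most 14 in all, crops included, and the job is handed in when it is done.

```bash
mkdir -p pics; ls; cat > h.py <<'E'
import numpy as np, cv2
from station import r, viewer
def cap(n):
    c=viewer.capture(n); c['f']=210/np.tan(np.radians(c['fovy'])/2); c['R']=np.array(c['R']); c['t']=np.array(c['t']); return c
def ray(c,u,v):
    d=c['R'].T@np.array([(u-c['cx'])/c['f'],(v-c['cy'])/c['f'],1]); return -c['R'].T@c['t'], d/np.linalg.norm(d)
def onz(c,u,v,z):
    o,d=ray(c,u,v); return o+d*(z-o[2])/d[2]
def proj(c,X):
    p=c['R']@np.array(X)+c['t']; return p[:2]/p[2]*c['f']+[c['cx'],c['cy']]
def tri(c1,p1,c2,p2):
    o1,d1=ray(c1,*p1);o2,d2=ray(c2,*p2)
    s=np.linalg.lstsq(np.c_[d1,-d2],o2-o1,rcond=None)[0]
    a=o1+s[0]*d1;b=o2+s[1]*d2; return (a+b)/2,np.linalg.norm(a-b)
E
python3 - <<'E'
from h import *
for n in('top','side'):
    c=cap(n); cv2.imwrite(f'pics/{n}0.png',cv2.resize(c['frame'],(784,588),interpolation=cv2.INTER_CUBIC)); print(n,c['fovy'],c['cx'],c['cy'],np.round(-c['R'].T@c['t'],3),np.round(c['R'],2).tolist())
print(r.get_obs())
E
```

```text
pics
top 45.3538483876745 289.13275129348153 205.02458847061266 [ 0.53  -0.092  1.336] [[-0.02, -1.0, 0.01], [-1.0, 0.02, -0.05], [0.05, -0.01, -1.0]]
side 54.95499623015435 278.28654009067924 207.91711374531533 [0.435 0.758 0.803] [[-0.97, -0.23, 0.0], [-0.14, 0.61, -0.78], [0.18, -0.76, -0.62]]
{'time_s': 0.1, 'joints': array([ 1.06577811,  0.4118147 , -0.01274009,  1.596941  ,  0.00563961,
        1.13429561, -0.08218045]), 'dq': array([-0.00139476, -0.00103949,  0.0011402 , -0.00082791, -0.00093385,
        0.00015179, -0.00029971]), 'effort': array([ 2.22661874e-03, -5.89100289e+01,  6.43765423e-01, -2.91708648e+01,
       -5.37813816e-02,  1.45558140e-02,  6.83935878e-05]), 'ee_pos': array([ 0.2641977 , -0.56593389,  0.22990419]), 'orientation': array([ 9.76233811e-01,  2.16718803e-01, -2.14493196e-04, -6.78303310e-04]), 'contact_force': array([-0.62913889,  0.63301217, -0.8411602 ]), 'wrist_torque': array([0.0186351 , 0.0138233 , 0.01040432]), 'grip_force': 0.0, 'gripper_width': 0.08779985671146628}
```

View pics/top0.png

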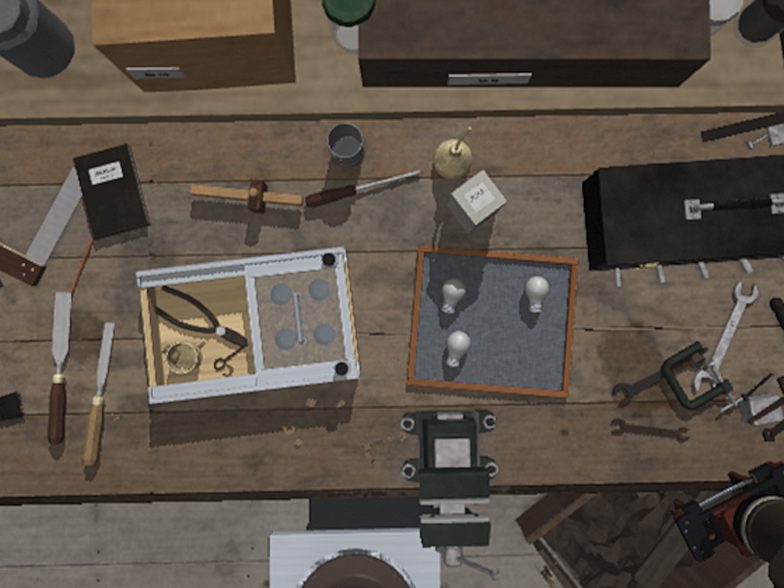

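View pics/side0.png

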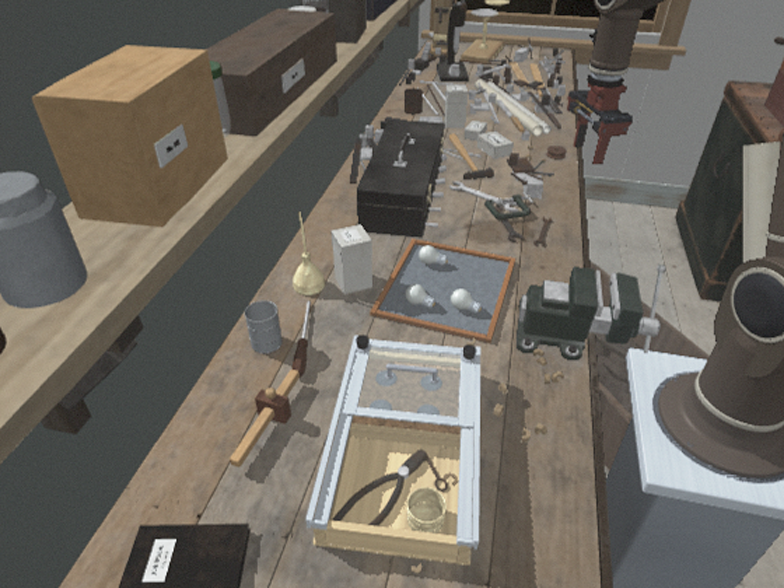

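Three lamps lie in the tray (top picture at 784 px wide: globes near (452,288), (537,287), (458,343), bases towards the robot). The knobs are at top (329,259), (342,369) and side (361,342), (470,352). The bar is at about (297,317) in the top view.

```bash
cat >> h.py <<'E'
def blobs(m,amin=20):
    n,l,s,ce=cv2.connectedComponentsWithStats(m.astype(np.uint8),connectivity=8)
    return [(s[i,4],ce[i],l==i) for i in range(1,n) if s[i,4]>=amin]
def lamps(c,box):   # box x0,x1,y0,y1 px in top view
    f=c['frame'].astype(int); x0,x1,y0,y1=box
    m=np.zeros(f.shape[:2],bool); sub=f[y0:y1,x0:x1]
    m[y0:y1,x0:x1]=(sub.min(2)>125)&(sub.max(2)-sub.min(2)<45)
    out=[]
    for a,ce,b in blobs(m,60):
        mm=cv2.morphologyEx(b.astype(np.uint8),cv2.MORPH_CLOSE,np.ones((5,5)))
        d=cv2.distanceTransform(np.pad(mm,1),cv2.DIST_L2,5)[1:-1,1:-1]
        ys,xs=np.nonzero(d>d.max()-0.9); g=np.array([xs.mean(),ys.mean()])
        yy,xx=np.nonzero(mm); P=np.array([onz(c,x,y,.02)[:2] for x,y in zip(xx,yy)])
        G=onz(c,*g,.0255); D=P.mean(0)-G[:2]; far=P-G[:2]
        e=far[np.linalg.norm(far,axis=1)>.028].mean(0) if (np.linalg.norm(far,axis=1)>.028).any() else D
        out.append((a,g,d.max(),G,np.degrees(np.arctan2(e[1],e[0])),np.linalg.norm(far,axis=1).max()))
    return out
E
python3 - <<'E'
from h import *
t=cap('top');s=cap('side')
def black(c,x,y,w=11):
    f=c['frame'].astype(int); m=np.zeros(f.shape[:2],bool); m[y-w:y+w,x-w:x+w]=f[y-w:y+w,x-w:x+w].max(2)<55
    b=max(blobs(m,5),key=lambda q:q[0]); return b[0],b[1]
K=[]
for (a,b) in (((244,264),(336,251)),((235,185),(258,244))):
    A,pa=black(t,*a); B,pb=black(s,*b); X,e=tri(t,pa,s,pb); print('knob',A,pa,B,pb,X,e,onz(t,*pa,.088)); K.append(onz(t,*pa,.086))
v=K[1]-K[0]; print('sep',np.linalg.norm(v[:2]),'yaw',np.degrees(np.arctan2(v[1],v[0])))
for L in lamps(t,(296,412,182,280)): print(L)
E
```

```text
Traceback (most recent call last):
ValueError: max() iterable argument is empty
```

```bash
cat > m.py <<'E'
from h import *
t=cap('top');s=cap('side')
def black(c,x,y,w=9):
    f=c['frame'].max(2)[y-w:y+w,x-w:x+w].astype(int); lo=f.min(); m=f<lo+45
    b=max(blobs(m,5),key=lambda q:q[0]); return (b[0],lo),b[1]+[x-w,y-w]
K=[]
for (a,b) in (((244,264),(336,251)),((235,185),(258,244))):
    A,pa=black(t,*a); B,pb=black(s,*b); X,e=tri(t,pa,s,pb); print('knob',A,pa,B,pb,X,e,onz(t,*pa,.088)); K.append(onz(t,*pa,.086))
v=K[1]-K[0]; print('sep',np.linalg.norm(v[:2]),'yaw',np.degrees(np.arctan2(v[1],v[0])))
print('bar',onz(t,297/1.4,317/1.4,.095))
for L in lamps(t,(296,412,182,280)): print(L)
E
python3 m.py
```

```text
knob (np.int32(60), np.int64(21)) [243.5 263. ] (np.int32(76), np.int64(47)) [334.72368421 251.02631579] [0.4586535  0.01403328 0.08029669] 0.005903202641252865 [0.45616314 0.01314371 0.088     ]
knob (np.int32(64), np.int64(19)) [234.28125 184.9375 ] (np.int32(67), np.int64(38)) [258.55223881 243.95522388] [0.65319622 0.034386   0.08085501] 0.004944105161909461 [0.65006856 0.03318259 0.088     ]
sep 0.19525053398079348 yaw 5.900203439523297
bar [0.54783188 0.08841904 0.095     ]
(np.int32(147), array([384.  , 203.25]), np.float32(6.3938), array([ 0.60051277, -0.35107063,  0.0255    ]), np.float64(-51.323165822497955), np.float64(0.0199081862440432))
(np.int32(75), array([322.46666667, 206.6       ]), np.float32(3.5969), array([ 0.59488359, -0.18988213,  0.0255    ]), np.float64(-89.74938078098168), np.float64(0.022810996351910324))
(np.int32(150), array([327.28571429, 242.57142857]), np.float32(6.3938), array([ 0.50093989, -0.20022627,  0.0255    ]), np.float64(-120.72623243168323), np.float64(0.02012021015752952))
```

```bash
python3 -m pendant '[1,0.012,0.036,0.005,0,0,-2.4, 1,0.012,0.036,0.005,0,0,-2.4, 1,0.012,0.036,0.005,0,0,-2.4, 1,0.012,0.036,0,0,0,-2.4, 1,0.012,0.036,0,0,0,-2.4, 1,0.012,0.036,0,0,0,-2.4, 1,0.012,0.036,0,0,0,-2.4, 1,0.012,0.036,0,0,0,-2.4]' 40
python3 -m pendant '[1,0.012,0.036,0,0,0,0, 1,0.012,0.036,0,0,0,0, 1,0.012,0.036,0,0,0,0, 0.7,0.012,0.036,0,0,0,0, 0.7,0.012,0.036,0,0,0,0, 0.7,0.012,0.036,0,0,0,0, 0.7,0.012,0.036,0,0,0,0, 0.7,0.012,0.036,0,0,0,0]'
```

```text
time_s: 1.1
ee_pos: [0.3606, -0.2768, 0.2458]
orientation: [0.999, 0.05, 0.0, 0.0]
contact_force: [0.4, -0.7, -0.0]
gripper_width: 0.0875
grip_force: 0.0
time_s: 1.9
ee_pos: [0.4567, 0.0111, 0.2459]
orientation: [0.999, 0.051, 0.0, 0.0]
contact_force: [0.5, -1.4, -0.7]
gripper_width: 0.0617
grip_force: 0.0
```

```bash
python3 -m pendant '[0.6,0.001,0.002,-0.04,0,0,0, 0.6,0,0,-0.04,0,0,0, 0.6,0,0,-0.04,0,0,0, 0.6,0,0,-0.03,0,0,0, 0.6,0,0,-0.018,0,0,0, 0.6,0,0,0,0,0,0]' && python3 - <<'E'
from h import *
a=cap('top')['frame'][150:320,150:350];b=cap('side')['frame'][200:370,220:420]
cv2.imwrite('pics/k1.png',cv2.resize(np.hstack([a,b]),(800,340),interpolation=cv2.INTER_CUBIC))
E
```

```text
time_s: 2.5
ee_pos: [0.4562, 0.0114, 0.0764]
orientation: [0.999, 0.051, -0.002, 0.0]
contact_force: [-2.5, -1.4, 2.8]
gripper_width: 0.0526
grip_force: 2.3
```

View pics/k1.png

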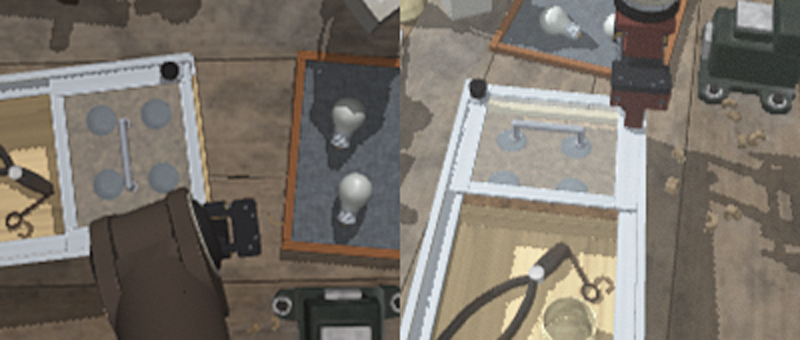

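The gripper stands over the near knob (crop at (630,110)), with the far knob free at (478,88). There is slight contact at the tips, so I raise a little, close and pull.

```bash
python3 -m pendant '[0.6,0,0,0.003,0,0,0, 0.6,0,0,0,0,0,0]' 40; python3 -m pendant '[0,0,0,0,0,0,0, 0,0,0,0,0,0,0, 0,0,0,0,0,0,0, 0,0,0,0,0,0,0, 0,0,0,0,0,0,0]' 40
```

```text
time_s: 2.8
ee_pos: [0.4579, 0.0117, 0.0812]
orientation: [0.999, 0.051, 0.001, -0.0]
contact_force: [0.6, 0.2, 0.0]
gripper_width: 0.0527
grip_force: 0.0
time_s: 3.3
ee_pos: [0.4574, 0.0117, 0.0807]
orientation: [0.999, 0.051, 0.0, 0.0]
contact_force: [-0.4, 1.5, 0.4]
gripper_width: 0.022
grip_force: 40.0
```

```bash
python3 -m pendant '[0,0,0,0.004,0,0,0, 0,0,0,0.004,0,0,0, 0,0,0,0.004,0,0,0, 0,0,0,0.001,0,0,0, 0,0,0,0,0,0,0]'
```

```text
time_s: 3.8
ee_pos: [0.4573, 0.0117, 0.093]
orientation: [0.999, 0.051, -0.0, -0.0]
contact_force: [4.9, 1.0, -17.0]
gripper_width: 0.0219
grip_force: 40.0
```

```bash
python3 -m pendant '[0.5,0,0,-0.0005,0,0,0, 0.6,0,0,0,0,0,0, 0.6,0,0,0,0,0,0, 0.6,0,0,0.04,0,0,0, 0.6,0.035,0.0036,0.02,0,0,0, 0.6,0.04,0.0042,0,0,0,0, 0.6,0.04,0.0042,0,0,0,0, 0.6,0.04,0.0042,0,0,0,0]'
python3 -m pendant '[0.6,0.04,0.004,0,0,0,0, 0.6,0,0,-0.02,0,0,0, 0.6,0,0,-0.03,0,0,0, 0.6,0,0,-0.02,0,0,0, 0.6,0,0,0,0,0,0]'
```

```text
time_s: 4.6
ee_pos: [0.614, 0.0278, 0.1539]
orientation: [0.999, 0.051, 0.001, 0.0]
contact_force: [0.2, 1.0, -0.3]
gripper_width: 0.0527
grip_force: 0.0
time_s: 5.1
ee_pos: [0.6503, 0.0316, 0.0802]
orientation: [0.999, 0.051, -0.003, 0.0]
contact_force: [-0.9, -0.3, -0.6]
gripper_width: 0.0528
grip_force: 0.0
```

```bash
python3 - <<'E'
from h import *
a=cap('top')['frame'][150:320,150:350];b=cap('side')['frame'][200:370,220:420]
cv2.imwrite('pics/k2.png',cv2.resize(np.hstack([a,b]),(800,340),interpolation=cv2.INTER_CUBIC))
E
```

```text
(no output)
```

View pics/k2.png

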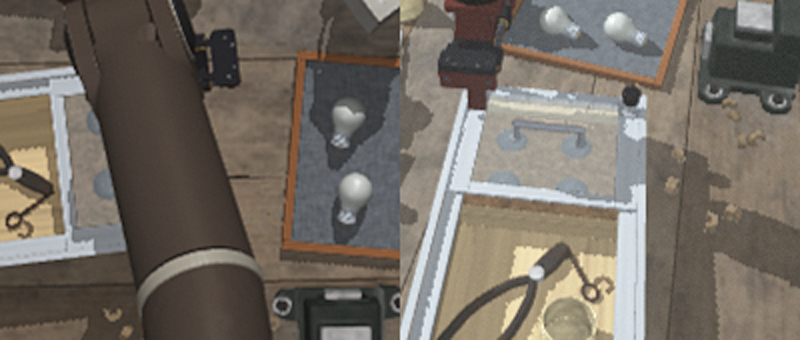

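The near knob (crop at (631,95)) now stands clear of the frame. The fingers straddle the far knob at (480,90), so I close and pull.

```bash
python3 -m pendant '[0,0.001,0,0,0,0,0, 0,0,0,0,0,0,0, 0,0,0,0,0,0,0, 0,0,0,0,0,0,0, 0,0,0,0,0,0,0]' 40; python3 -m pendant '[0,0,0,0.004,0,0,0, 0,0,0,0.004,0,0,0, 0,0,0,0.004,0,0,0, 0,0,0,0.001,0,0,0, 0,0,0,0,0,0,0]'; python3 -m pendant '[0.5,0,0,-0.0005,0,0,0, 0.6,0,0,0,0,0,0, 0.6,0,0,0,0,0,0, 0.6,0,0,0.04,0,0,0, 0.6,0,0,0.03,0,0,0]'
```

```text
time_s: 5.7
ee_pos: [0.6537, 0.0318, 0.0838]
orientation: [0.999, 0.051, 0.0, 0.0]
contact_force: [-0.5, -0.2, 3.2]
gripper_width: 0.0215
grip_force: 40.0
time_s: 6.2
ee_pos: [0.6536, 0.0317, 0.0959]
orientation: [0.999, 0.051, 0.0, 0.0]
contact_force: [3.6, -0.4, -5.5]
gripper_width: 0.0219
grip_force: 40.0
time_s: 6.7
ee_pos: [0.6531, 0.0321, 0.1668]
orientation: [0.999, 0.051, -0.0, -0.0]
contact_force: [0.8, 0.2, 0.5]
gripper_width: 0.0524
grip_force: 0.0
```

```bash
python3 - <<'E'
from h import *
t=cap('top');s=cap('side')
print(tri(t,(213,227.0),s,(294,263)), onz(t,212.5,226.8,.0905))
def black(c,x,y,w=11):
    f=c['frame'].max(2)[y-w:y+w,x-w:x+w].astype(int); lo=f.min(); m=f<lo+45
    b=max(blobs(m,5),key=lambda q:q[0]); return b[1]+[x-w,y-w]
for p,X in(((335,249),(.4573,.0125)),((258,242),(.6525,.032))):
    q=black(s,*p); print(q,[proj(s,[*X,z]).round(1) for z in(.080,.092)])
E
```

```text
(array([0.54921433, 0.0874662 , 0.08983573]), np.float64(0.0055792997858493685)) [0.54696155 0.0882015  0.0905    ]
[335.12328767 247.34246575] [array([336.5, 250.9]), array([336.9, 247.4])]
[258.42424242 240.36363636] [array([260. , 243.7]), array([259.9, 240.3])]
```

Both knobs are up by about 12 mm. Next is the bar.

```bash
python3 -m pendant '[0.6,-0.035,0.019,0,0,0,0, 0.6,-0.035,0.019,0,0,0,0, 0.6,-0.034,0.018,-0.02,0,0,0, 0.6,0,0,-0.04,0,0,0, 0.6,0,0,-0.026,0,0,0, 0.6,0,0,0,0,0,0]'; python3 -m pendant '[0,0,0,0,0,0,0, 0,0,0,0,0,0,0, 0,0,0,0,0,0,0, 0,0,0,0,0,0,0, 0,0,0,0,0,0,0]' 25
```

```text
time_s: 7.4
ee_pos: [0.5465, 0.0873, 0.0765]
orientation: [0.999, 0.051, -0.003, 0.0]
contact_force: [-0.2, 0.1, -0.3]
gripper_width: 0.0529
grip_force: 0.0
time_s: 7.9
ee_pos: [0.5498, 0.0878, 0.0803]
orientation: [0.999, 0.051, 0.001, -0.0]
contact_force: [0.2, 0.2, 0.4]
gripper_width: 0.0158
grip_force: 0.0
```

```bash
python3 -m pendant '[0,0,0,0,0,0,0, 0,0,0,0,0,0,0, 0,-0.001,0.01,0,0,0,0, 0,-0.002,0.02,0,0,0,0, 0,-0.002,0.02,0,0,0,0, 0,-0.0022,0.02,0,0,0,0, 0,-0.002,0.02,0,0,0,0, 0,-0.002,0.02,0,0,0,0]'; python3 -m pendant '[0,-0.002,0.02,0,0,0,0, 0,-0.002,0.02,0,0,0,0, 0,-0.002,0.02,0,0,0,0, 0,-0.001,0.008,0,0,0,0, 0,-0.0003,0.003,0,0,0,0, 0,0,0,0,0,0,0]'
```

```text
time_s: 8.7
ee_pos: [0.5385, 0.1976, 0.08]
orientation: [0.999, 0.05, 0.0, 0.001]
contact_force: [0.3, -4.4, 4.5]
gripper_width: 0.0091
grip_force: 25.0
time_s: 9.3
ee_pos: [0.5315, 0.2666, 0.08]
orientation: [0.999, 0.05, 0.0, 0.002]
contact_force: [-1.1, -6.6, 7.6]
gripper_width: 0.0093
grip_force: 25.0
```

```bash
python3 -m pendant '[0,0,0.003,0,0,0,0, 0,0,0,0,0,0,0, 0.5,0,0,0,0,0,0, 0.5,0,0,0,0,0,0, 0.5,0,0,0.04,0,0,0, 0.5,0,0,0.04,0,0,0, 0.6,-0.03,-0.04,0.04,0,0,0, 0.6,-0.03,-0.04,0.03,0,0,0]'; python3 - <<'E'
from h import *
t=cap('top');s=cap('side')
a=t['frame'][130:330,100:300];b=s['frame'][210:410,200:400]
cv2.imwrite('pics/g1.png',cv2.resize(np.hstack([a,b]),(800,400),interpolation=cv2.INTER_CUBIC))
cv2.imwrite('pics/tray.png',cv2.resize(t['frame'][170:290,285:425],(700,600),interpolation=cv2.INTER_CUBIC))
E
```

```text
time_s: 10.1
ee_pos: [0.4814, 0.2074, 0.2178]
orientation: [0.999, 0.052, 0.0, -0.001]
contact_force: [0.8, -0.2, 0.5]
gripper_width: 0.0517
grip_force: 0.0
```

View pics/g1.png

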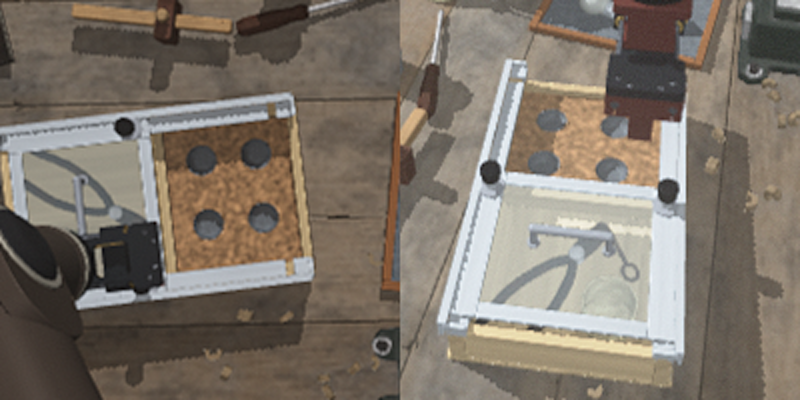

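View pics/tray.png

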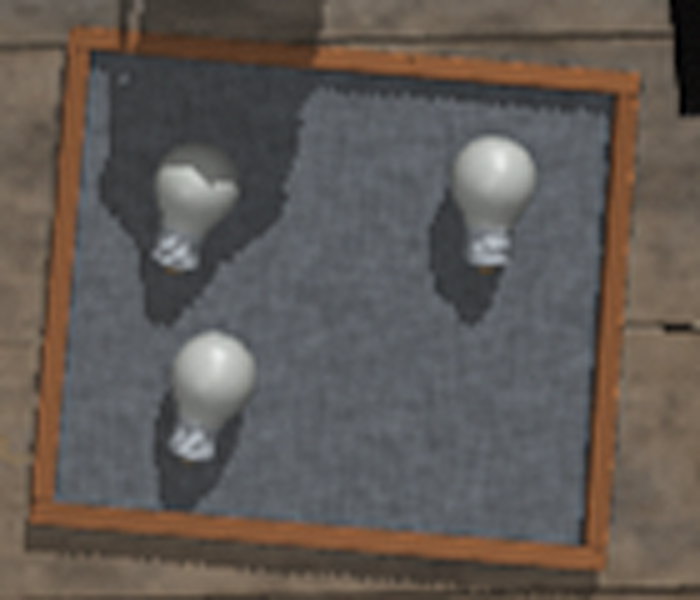

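The guard is fully open (end at the left). In the crop, dimples are at (202,160), (256,153), (208,225), (263,218). In the tray crop, globes are at (197,186), (495,181), (214,374), with base tips at (174,265), (488,265), (191,455).

```bash
cat > m2.py <<'E'
from h import *
t=cap('top'); f=t['frame'].astype(int)
ps=[]
for u,v in((231.5,239),(204,242.5),(228,206.5),(201,210)):
    x,y=int(u)-9,int(v)-9; s=f[y:y+19,x:x+19]; m=(s[...,2]-s[...,0]<22)
    bl=blobs(m,30); b=max(bl,key=lambda q:q[0]) if bl else None
    p=b[1]+[x,y] if b else None; ps.append(onz(t,*p,.022) if b else None); print('dimple',b and b[0],p,ps[-1],onz(t,u,v,.022))
M=np.mean(ps,0)[:2]; th=np.radians(5.9); R=np.array([[np.cos(th),-np.sin(th)],[np.sin(th),np.cos(th)]])
O=M-R@[.008,0]; print('origin',O)
for i,q in enumerate(((-.034,-.036),(-.034,.036),(.05,-.036),(.05,.036))): print('pocket',i+1,(O+R@q).round(4),(ps[i][:2]-O-R@q).round(4))
for g,b in(((197,186),(174,265)),((495,181),(488,265)),((214,374),(191,455))):
    G=onz(t,g[0]/5+285,g[1]/5+170,.0255); B=onz(t,b[0]/5+285,b[1]/5+170,.012); d=(B-G)[:2]
    print('lamp',G.round(4),B.round(4),'len',np.linalg.norm(d).round(4),'yaw of globe dir',np.degrees(np.arctan2(-d[1],-d[0])).round(1))
E
python3 m2.py
```

```text
dimple 173 [231.17919075 238.46820809] [0.51654863 0.04983503 0.022     ] [0.5151489  0.04901859 0.022     ]
dimple 173 [203.69942197 241.76878613] [0.50939914 0.12145442 0.022     ] [0.50748384 0.12069302 0.022     ]
dimple 181 [227.57458564 206.34254144] [0.60057555 0.05810854 0.022     ] [0.60014153 0.05700254 0.022     ]
dimple 180 [200.21111111 209.68333333] [0.59322715 0.12966302 0.022     ] [0.59235851 0.12761287 0.022     ]
origin [0.54698    0.08894291]
pocket 1 [0.5169 0.0496] [-0.0003  0.0002]
pocket 2 [0.5095 0.1213] [-0.0001  0.0002]
pocket 3 [0.6004 0.0583] [ 0.0002 -0.0002]
pocket 4 [0.593  0.1299] [ 0.0002 -0.0002]
lamp [ 0.5932 -0.1949  0.0255] [ 0.5524 -0.1828  0.012 ] len 0.0425 yaw of globe dir -16.5
lamp [ 0.5928 -0.3508  0.0255] [ 0.5492 -0.3485  0.012 ] len 0.0437 yaw of globe dir -3.1
lamp [ 0.4951 -0.2014  0.0255] [ 0.4526 -0.1895  0.012 ] len 0.0441 yaw of globe dir -15.7
```

```bash
python3 -m pendant '[0.75,0.011,-0.04,0,0,0,-2.8, 0.75,0.011,-0.04,0,0,0,-2.8, 0.75,0.011,-0.04,0,0,0,-2.8, 0.75,0.011,-0.04,0,0,0,-2.8, 0.75,0.011,-0.04,0,0,0,-2.8, 0.75,0.011,-0.04,0,0,0,-2.8, 0.75,0.011,-0.04,0,0,0,-2.8, 0.75,0.011,-0.04,0,0,0,-2.8]' 10; python3 -m pendant '[0.75,0.011,-0.04,-0.02,0,0,0, 0.75,0.011,-0.04,-0.03,0,0,0, 0.75,0.001,-0.002,-0.03,-2,-6.7,0, 0.75,0,0,-0.03,-2,-6.7,0, 0.75,0,0,0,0,0,0, 0.75,0,0,0,0,0,0]'; python3 - <<'E'
from h import *
t=cap('top');s=cap('side')
cv2.imwrite('pics/p1.png',cv2.resize(np.hstack([t['frame'][165:295,285:425],s['frame'][160:290,255:395]]),(840*800//840,371),interpolation=cv2.INTER_CUBIC))
E
```

```text
time_s: 11.05
ee_pos: [0.5706, -0.1143, 0.2153]
orientation: [0.99, -0.144, -0.0, -0.0]
contact_force: [1.5, 0.4, 0.3]
gripper_width: 0.0658
grip_force: 0.0
time_s: 11.65
ee_pos: [0.5926, -0.194, 0.1099]
orientation: [0.983, -0.143, 0.111, 0.017]
contact_force: [2.2, -0.1, 1.0]
gripper_width: 0.0656
grip_force: 0.0
```

View pics/p1.png

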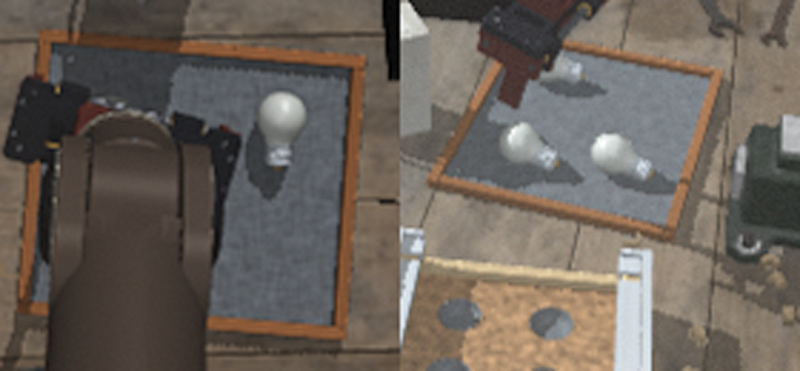

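The tool leans towards the robot as intended above lamp A. The side crop shows A's globe at about (519,143), and the others are undisturbed. I check A against the side view.

```bash
python3 - <<'E'
from h import *
s=cap('side'); 
for X,q in(((.5932,-.1949,.0255),(519,143)),((.4951,-.2014,.0255),(620,156))):
    p=((q[0]-400)/2.857+255,q[1]/2.857+160); print(proj(s,X).round(1),np.round(p,1),onz(s,*p,.0255).round(4))
E
python3 -m pendant '[0.75,0,-0.001,-0.03,0,0,0, 0.75,0,0,-0.03,0,0,0, 0.75,0,0,-0.018,0,0,0, 0.75,0,0,-0.005,0,0,0, 0.75,0,0,0,0,0,0]'
```

```text
[298.6 209.8] [296.7 210.1] [ 0.5989 -0.1921  0.0255]
[330.8 213.1] [332.  214.6] [ 0.4907 -0.1953  0.0255]
time_s: 12.3
ee_pos: [0.594, -0.1961, 0.0278]
orientation: [0.983, -0.143, 0.114, 0.017]
contact_force: [0.7, 0.2, -0.0]
gripper_width: 0.066
grip_force: 0.0
```

```bash
python3 -m pendant '[0.4,0.001,0,-0.002,0,0,0, 0.3,0,0,0,0,0,0, 0.3,0,0,0,0,0,0, 0.3,0,0,0,0,0,0, 0.3,0,0,0,0,0,0, 0.3,0,0,0,0,0,0]' 10; python3 -m pendant '[0.3,0,0,0,0,0,0, 0.3,0,0,0.01,0,0,0, 0.3,0,0,0.02,0,0,0, 0.3,0,0,0.03,0,0,0, 0.3,0,0,0.03,0,0,0, 0.3,0,0,0.02,0,0,0, 0.3,0,0,0,0,0,0]'; python3 - <<'E'
from h import *
t=cap('top');s=cap('side')
cv2.imwrite('pics/p2.png',cv2.resize(np.hstack([t['frame'][165:295,285:425],s['frame'][160:290,255:395]]),(800,371),interpolation=cv2.INTER_CUBIC))
E
```

```text
time_s: 12.9
ee_pos: [0.5944, -0.1962, 0.0261]
orientation: [0.983, -0.143, 0.114, 0.017]
contact_force: [0.0, 0.2, 5.6]
gripper_width: 0.0443
grip_force: 10.0
time_s: 13.6
ee_pos: [0.595, -0.1965, 0.1387]
orientation: [0.983, -0.143, 0.116, 0.017]
contact_force: [1.0, 0.2, -0.8]
gripper_width: 0.0443
grip_force: 10.0
```

View pics/p2.png

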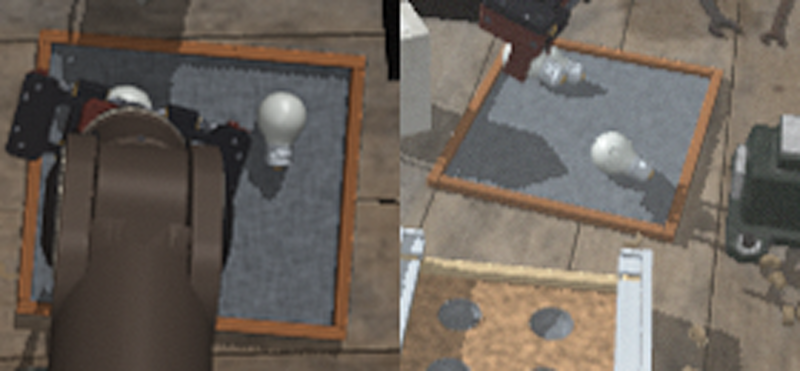

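```bash
python3 -m pendant '[0.3,0,0,0,2,6.7,0, 0.3,0,0.02,0,2,6.7,0, 0.3,0.001,0.033,0,0,0,3.7, 0.3,0.001,0.04,0,0,0,3.8, 0.3,0.001,0.04,0,0,0,3.8, 0.3,0.001,0.04,0,0,0,3.8, 0.3,0.001,0.04,0,0,0,3.7, 0.3,0,0.03,0,0,0,3.7]'; python3 -m pendant '[0.3,0,0.011,0,0,0,0, 0.3,0,0,0,0,0,0, 0.3,0,0,0,0,0,0]'; python3 - <<'E'
from h import *
t=cap('top');s=cap('side')
cv2.imwrite('pics/p3.png',cv2.resize(np.hstack([t['frame'][165:265,165:305],s['frame'][190:290,255:395]]),(800,286),interpolation=cv2.INTER_CUBIC))
E
```

```text
time_s: 14.5
ee_pos: [0.5973, 0.05, 0.1335]
orientation: [0.999, 0.054, -0.008, 0.0]
contact_force: [0.3, 0.2, -0.0]
gripper_width: 0.0446
grip_force: 10.0
time_s: 14.8
ee_pos: [0.5984, 0.0561, 0.1344]
orientation: [0.999, 0.05, -0.008, 0.001]
contact_force: [-0.3, -0.2, -1.0]
gripper_width: 0.0445
grip_force: 10.0
```

View pics/p3.png

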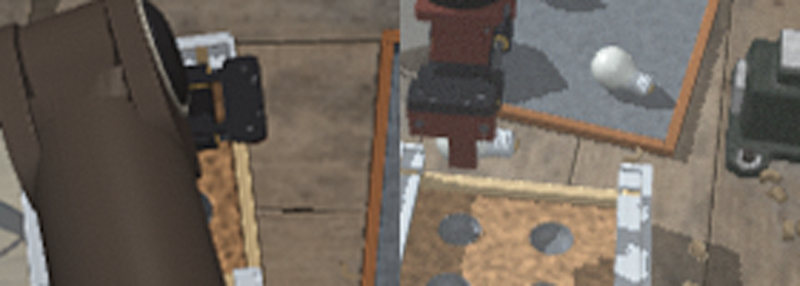

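The lamp is held level: base at crop (500,142), globe behind the finger. Now I lower it into pocket 3.

```bash
python3 -m pendant '[0.3,0.001,0.001,-0.03,0,0,0, 0.3,0,0,-0.03,0,0,0, 0.3,0,0,-0.025,0,0,0, 0.3,0,0,-0.008,0,0,0, 0.3,0,0,0,0,0,0]'; python3 -m pendant '[0.3,0,0,-0.003,0,0,0, 0.3,0,0,-0.002,0,0,0, 0.3,0,0,0,0,0,0]'
```

```text
time_s: 15.4
ee_pos: [0.5991, 0.0575, 0.0413]
orientation: [0.999, 0.051, -0.008, 0.001]
contact_force: [0.5, -1.1, 0.3]
gripper_width: 0.0444
grip_force: 10.0
time_s: 15.7
ee_pos: [0.6002, 0.0589, 0.0381]
orientation: [0.999, 0.051, -0.006, 0.001]
contact_force: [-0.2, 0.5, -0.2]
gripper_width: 0.0441
grip_force: 10.0
```

```bash
python3 -m pendant '[0.3,0,-0.001,-0.003,0,0,0, 0.3,0,0,0,0,0,0]'; python3 -m pendant '[0.3,0,0,-0.002,0,0,0, 0.3,0,0,0,0,0,0]'
```

```text
time_s: 15.9
ee_pos: [0.6007, 0.0574, 0.0351]
orientation: [0.999, 0.051, -0.006, 0.001]
contact_force: [1.1, -2.3, 2.3]
gripper_width: 0.0444
grip_force: 10.0
time_s: 16.1
ee_pos: [0.6009, 0.057, 0.0334]
orientation: [0.999, 0.051, -0.006, 0.001]
contact_force: [1.3, -3.6, 6.2]
gripper_width: 0.0444
grip_force: 10.0
```

```bash
python3 -m pendant '[0.52,0,-0.0005,0,0,0,0, 0.58,0,0,0,0,0,0, 0.6,0,0,0,0,0,0, 0.6,0,0,0,0,0,0]'; python3 -m pendant '[0.6,0,0,0.01,0,0,0, 0.6,0,0,0.03,0,0,0, 0.6,0,0,0.04,0,0,0, 0.6,0,-0.01,0.04,0,0,-1, 0.75,-0.001,-0.04,0,0,0,-2, 0.75,-0.001,-0.04,0,0,0,-2, 0.75,-0.001,-0.04,0,0,0,-2, 0.75,-0.001,-0.04,0,0,0,-2]'; python3 - <<'E'
from h import *
t=cap('top');s=cap('side')
cv2.imwrite('pics/p4.png',cv2.resize(np.hstack([t['frame'][165:290,165:425],s['frame'][190:315,255:395]]),(800,250),interpolation=cv2.INTER_CUBIC))
E
```

```text
time_s: 16.5
ee_pos: [0.5994, 0.0578, 0.0321]
orientation: [0.999, 0.052, -0.007, 0.001]
contact_force: [0.4, 0.2, 0.3]
gripper_width: 0.0526
grip_force: 0.0
time_s: 17.3
ee_pos: [0.5956, -0.1139, 0.1534]
orientation: [1.0, -0.027, -0.006, 0.0]
contact_force: [0.1, -0.0, 0.3]
gripper_width: 0.0658
grip_force: 0.0
```

View pics/p4.png

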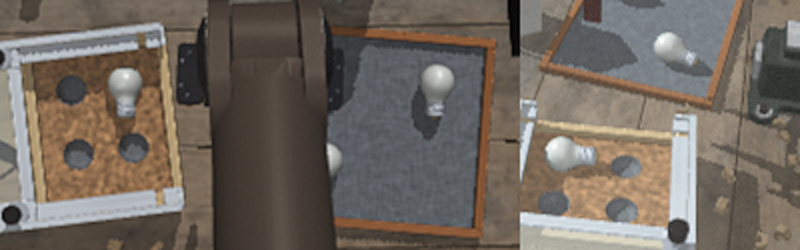

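Lamp 1 is seated in the far right pocket (crop globe at (125,83), clear of the wall). The other two are undisturbed. Next is lamp B.

```bash
python3 -m pendant '[0.75,0,-0.04,0,0,0,0, 0.75,0,-0.04,0,0,0,0, 0.75,0,-0.04,0,0,0,0, 0.75,-0.001,-0.04,-0.01,0,0,0, 0.75,0,-0.04,-0.02,0,0,0, 0.75,0,-0.037,-0.02,-0.4,-7,0, 0.75,0,0,-0.02,-0.4,-7.2,0, 0.75,0,0,0,0,0,0]'; python3 - <<'E'
from h import *
t=cap('top');s=cap('side')
for L in lamps(t,(296,412,182,280)): print(L[:3])
f=s['frame'].astype(int); m=np.zeros(f.shape[:2],bool); m[165:250,290:380]=f[165:250,290:380].min(2)>125
for a,c,_ in blobs(m,40): print(a,c)
print(proj(s,[.594,-.352,.0255]),proj(s,[.496,-.2025,.0255]))
E
```

```text
time_s: 18.2
ee_pos: [0.5878, -0.3498, 0.0777]
orientation: [0.993, -0.029, 0.113, 0.002]
contact_force: [-1.2, 1.5, -0.6]
gripper_width: 0.066
grip_force: 0.0
(np.int32(66), array([384.77777778, 200.33333333]), np.float32(3.1969))
(np.int32(165), array([327.5, 243. ]), np.float32(6.5906997))
193 [308.54404145 181.98963731]
54 [316.46296296 197.77777778]
59 [338.88135593 199.38983051]
430 [327.21395349 212.14883721]
217 [324.76958525 228.30414747]
61 [292.08196721 242.26229508]
75 [304.56 243.56]
121 [328.21487603 245.84297521]
[307.31178279 181.18953994] [330.55830277 212.88161118]
```

```bash
python3 -m pendant '[0.75,0,0,-0.02,0,0,0, 0.75,0,0,-0.02,0,0,0, 0.75,0,0,-0.008,0,0,0, 0.75,0,0,0,0,0,0, 0.75,0,0,0,0,0,0]'
```

```text
time_s: 18.8
ee_pos: [0.5965, -0.3489, 0.0357]
orientation: [0.993, -0.026, 0.117, 0.004]
contact_force: [-0.7, 0.3, 0.3]
gripper_width: 0.0657
grip_force: 0.0
```

```bash
python3 -m pendant '[0.75,-0.002,-0.002,-0.0095,0,0,0, 0.6,0,0,0,0,0,0, 0.4,0,0,0,0,0,0, 0.3,0,0,0,0,0,0, 0.3,0,0,0,0,0,0, 0.3,0,0,0,0,0,0, 0.3,0,0,0,0,0,0]' 10;
```

```text
time_s: 19.5
ee_pos: [0.5928, -0.3516, 0.025]
orientation: [0.993, -0.027, 0.117, 0.004]
contact_force: [0.3, 0.3, 0.6]
gripper_width: 0.0444
grip_force: 10.0
```

```bash
python3 -m pendant '[0.3,0,0,0.01,0,0,0, 0.3,0,0,0.03,0,0,0, 0.3,0,0,0.035,0,0,0, 0.3,0,0,0.035,0.4,7,0, 0.3,-0.003,0.02,0.005,0.4,7,0, 0.3,-0.007,0.035,0,0,0,3, 0.3,-0.007,0.04,0,0,0,3, 0.3,-0.007,0.04,0,0,0,3]'; python3 -m pendant '[0.3,-0.007,0.04,0,0,0,0, 0.3,-0.007,0.04,0,0,0,0, 0.3,-0.007,0.04,0,0,0,0, 0.3,-0.007,0.04,0,0,0,0, 0.3,-0.007,0.04,0,0,0,0, 0.3,-0.008,0.04,0,0,0,0, 0.3,-0.008,0.035,0,0,0,0, 0.3,-0.008,0.03,0,0,0,0]';  python3 -m pendant '[0.3,-0.007,0.02,0,0,0,0, 0.3,0,0,0,0,0,0, 0.3,0,0,0,0,0,0]'
```

```text
time_s: 20.3
ee_pos: [0.5687, -0.215, 0.1383]
orientation: [0.999, 0.053, -0.002, 0.0]
contact_force: [1.0, 0.5, -1.1]
gripper_width: 0.044
grip_force: 10.0
time_s: 21.1
ee_pos: [0.5094, 0.0907, 0.1387]
orientation: [0.999, 0.052, -0.002, 0.0]
contact_force: [-0.1, -0.1, -1.1]
gripper_width: 0.0446
grip_force: 10.0
time_s: 21.4
ee_pos: [0.503, 0.1083, 0.1383]
orientation: [0.999, 0.052, -0.002, 0.001]
contact_force: [-0.6, -0.9, -0.5]
gripper_width: 0.0446
grip_force: 10.0
```

```bash
python3 -m pendant '[0.3,0.0065,0.012,-0.02,0,0,0, 0.3,0,0,-0.03,0,0,0, 0.3,0,0,-0.03,0,0,0, 0.3,0,0,-0.017,0,0,0, 0.3,0,0,0,0,0,0, 0.3,0,0,0,0,0,0]'
```

```text
time_s: 22.0
ee_pos: [0.5098, 0.1194, 0.0411]
orientation: [0.999, 0.051, -0.002, 0.001]
contact_force: [0.2, -0.1, -0.3]
gripper_width: 0.0445
grip_force: 10.0
```

```bash
python3 -m pendant '[0.3,0,0.001,-0.004,0,0,0, 0.3,0,0,-0.003,0,0,0, 0.3,0,0,0,0,0,0]'; python3 -m pendant '[0.3,0,0,-0.001,0,0,0, 0.3,0,0,0,0,0,0]'
```

```text
time_s: 22.3
ee_pos: [0.5103, 0.1206, 0.0349]
orientation: [0.999, 0.051, -0.001, 0.001]
contact_force: [-0.8, -3.0, 5.2]
gripper_width: 0.0445
grip_force: 10.0
time_s: 22.5
ee_pos: [0.5104, 0.1205, 0.0344]
orientation: [0.999, 0.051, -0.001, 0.001]
contact_force: [-1.4, -3.3, 9.6]
gripper_width: 0.0448
grip_force: 10.0
```

```bash
python3 -m pendant '[0.3,0,-0.0015,0.0005,0,0,0, 0.3,0,0,0,0,0,0]';python3 -m pendant '[0.3,0.0,0,-0.001,0,0,0, 0.3,0,0,0,0,0,0]'
```

```text
time_s: 22.7
ee_pos: [0.5102, 0.1199, 0.0344]
orientation: [0.999, 0.051, -0.001, 0.0]
contact_force: [-1.1, -1.3, 5.0]
gripper_width: 0.0442
grip_force: 10.0
time_s: 22.9
ee_pos: [0.5103, 0.1198, 0.0336]
orientation: [0.999, 0.051, -0.001, 0.001]
contact_force: [-1.9, -2.8, 12.1]
gripper_width: 0.0447
grip_force: 10.0
```

```bash
python3 -m pendant '[0.3,-0.001,-0.001,0.001,0,0,0, 0.3,0,0,0,0,0,0]';python3 -m pendant '[0.3,0.0,0,-0.001,0,0,0, 0.3,0,0,0,0,0,0]'
```

```text
time_s: 23.1
ee_pos: [0.5086, 0.1189, 0.0336]
orientation: [0.999, 0.052, -0.002, 0.0]
contact_force: [0.2, 0.6, 0.5]
gripper_width: 0.0446
grip_force: 10.0
time_s: 23.3
ee_pos: [0.5089, 0.119, 0.0324]
orientation: [0.999, 0.052, -0.002, 0.0]
contact_force: [0.1, -0.1, 4.6]
gripper_width: 0.0445
grip_force: 10.0
```

```bash
python3 -m pendant '[0.52,0,0,0,0,0,0, 0.58,0,0,0,0,0,0, 0.6,0,0,0,0,0,0, 0.6,0,0,0,0,0,0]'; python3 -m pendant '[0.6,0,0,0.01,0,0,0, 0.6,0,0,0.03,0,0,0, 0.6,0,0,0.04,0,0,0, 0.6,0,-0.01,0.04,0,0,-2.7, 0.75,-0.002,-0.035,0,0,0,-2.7, 0.75,-0.002,-0.04,0,0,0,-2.7, 0.75,-0.002,-0.04,0,0,0,-2.7, 0.75,-0.002,-0.04,0,0,0,-2.7]';python3 -m pendant '[0.75,-0.002,-0.04,0,0,0,-2.7, 0.75,-0.002,-0.04,0,0,0,-2.7, 0.75,-0.001,-0.04,0,0,0,-2.7, 0.75,0,0,0,0,0,0]'; python3 - <<'E'
from h import *
t=cap('top');s=cap('side')
cv2.imwrite('pics/p5.png',cv2.resize(np.hstack([t['frame'][165:290,165:425],s['frame'][190:315,255:395]]),(800,250),interpolation=cv2.INTER_CUBIC))
E
```

```text
time_s: 23.7
ee_pos: [0.5081, 0.1189, 0.0321]
orientation: [0.999, 0.052, -0.002, 0.0]
contact_force: [0.2, 0.2, 0.7]
gripper_width: 0.0525
grip_force: 0.0
time_s: 24.5
ee_pos: [0.5001, -0.0474, 0.1533]
orientation: [0.998, -0.067, -0.002, 0.0]
contact_force: [0.3, -0.4, 1.1]
gripper_width: 0.0657
grip_force: 0.0
time_s: 24.9
ee_pos: [0.4943, -0.1722, 0.1529]
orientation: [0.99, -0.141, -0.002, 0.001]
contact_force: [0.1, 0.6, -0.5]
gripper_width: 0.0657
grip_force: 0.0
```

View pics/p5.png

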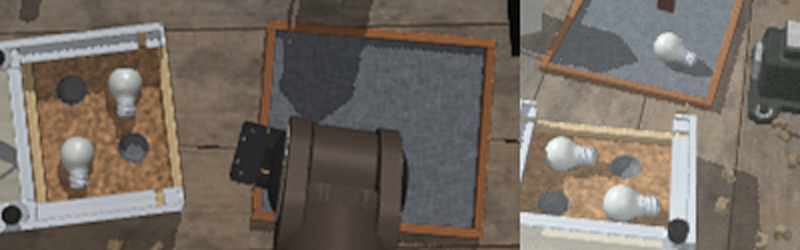

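The second lamp is seated in the near left pocket (crop (77,155)). Lamp C is unmoved (side crop (672,48)).

```bash
python3 -m pendant '[0.75,0.001,-0.03,-0.03,-1.9,-6.7,0, 0.75,0,0,-0.04,-1.9,-6.7,0, 0.75,0,0,-0.03,0,0,0, 0.75,0,0,-0.01,0,0,0, 0.75,0,0,-0.005,0,0,0, 0.75,0,0,0,0,0,0, 0.75,0,0,0,0,0,0]'
```

```text
time_s: 25.7
ee_pos: [0.4982, -0.1966, 0.0449]
orientation: [0.985, -0.136, 0.108, 0.016]
contact_force: [0.7, -0.7, 0.1]
gripper_width: 0.0658
grip_force: 0.0
```

```bash
python3 -m pendant '[0.75,-0.0015,-0.0055,-0.01,0,0,0, 0.75,0,0,-0.0085,0,0,0, 0.75,0,0,0,0,0,0]' 10; python3 -m pendant '[0.6,0,0,0,0,0,0, 0.4,0,0,0,0,0,0, 0.3,0,0,0,0,0,0, 0.3,0,0,0,0,0,0, 0.3,0,0,0,0,0,0]'
```

```text
time_s: 26.0
ee_pos: [0.4944, -0.2025, 0.0241]
orientation: [0.985, -0.136, 0.106, 0.016]
contact_force: [0.7, 0.2, -0.2]
gripper_width: 0.0659
grip_force: 0.0
time_s: 26.5
ee_pos: [0.4954, -0.2023, 0.0254]
orientation: [0.985, -0.136, 0.107, 0.016]
contact_force: [-0.1, 0.8, 0.3]
gripper_width: 0.0444
grip_force: 10.0
```

```bash
python3 -m pendant '[0.3,0,0,0.01,0,0,0, 0.3,0,0,0.03,0,0,0, 0.3,0,0,0.035,0,0,0, 0.3,0,0,0.035,1.8,6.2,0, 0.3,0,0.02,0.005,1.8,6.2,0, 0.3,0.003,0.035,0,0,0,3.6, 0.3,0.003,0.04,0,0,0,3.6, 0.3,0.003,0.04,0,0,0,3.6]'; python3 -m pendant '[0.3,0.003,0.04,0,0,0,3.6, 0.3,0.003,0.04,0,0,0,3.6, 0.3,0.003,0.03,0,0,0,3.6, 0.3,0.001,0.005,0,0,0,0, 0.3,0,0,0,0,0,0, 0.3,0,0,0,0,0,0]'
```

```text
time_s: 27.3
ee_pos: [0.5045, -0.0664, 0.1376]
orientation: [0.999, -0.042, 0.001, 0.001]
contact_force: [1.0, 0.4, -0.5]
gripper_width: 0.0444
grip_force: 10.0
time_s: 27.9
ee_pos: [0.5143, 0.0459, 0.137]
orientation: [0.999, 0.05, 0.0, 0.001]
contact_force: [-0.7, -0.1, -0.4]
gripper_width: 0.0441
grip_force: 10.0
```

```bash
python3 -m pendant '[0.3,0.002,0.0015,-0.02,0,0,0, 0.3,0,0,-0.03,0,0,0, 0.3,0,0,-0.03,0,0,0, 0.3,0,0,-0.017,0,0,0, 0.3,0,0,0,0,0,0, 0.3,0,0,0,0,0,0]'; python3 -m pendant '[0.3,0,0,-0.003,0,0,0, 0.3,0,0,-0.002,0,0,0, 0.3,0,0,0,0,0,0]'
```

```text
time_s: 28.5
ee_pos: [0.5164, 0.0476, 0.0401]
orientation: [0.999, 0.05, 0.0, 0.001]
contact_force: [-1.4, 0.6, -0.3]
gripper_width: 0.0444
grip_force: 10.0
time_s: 28.8
ee_pos: [0.5167, 0.0487, 0.0353]
orientation: [0.999, 0.051, 0.001, 0.001]
contact_force: [-1.2, 0.4, -0.5]
gripper_width: 0.0443
grip_force: 10.0
```

```bash
python3 -m pendant '[0.3,0,-0.001,-0.002,0,0,0, 0.3,0,0,0,0,0,0]'; python3 -m pendant '[0.3,0,0,-0.001,0,0,0, 0.3,0,0,0,0,0,0]'
```

```text
time_s: 29.0
ee_pos: [0.517, 0.0481, 0.0331]
orientation: [0.999, 0.051, 0.001, 0.001]
contact_force: [1.7, 0.4, 1.3]
gripper_width: 0.0443
grip_force: 10.0
time_s: 29.2
ee_pos: [0.5172, 0.048, 0.0322]
orientation: [0.999, 0.051, 0.001, 0.001]
contact_force: [2.2, -0.6, 4.7]
gripper_width: 0.0444
grip_force: 10.0
```

```bash
python3 -m pendant '[0.52,0,0,0,0,0,0, 0.58,0,0,0,0,0,0, 0.6,0,0,0,0,0,0, 0.6,0,0,0,0,0,0]'; python3 -m pendant '[0.6,0,0,0.01,0,0,0, 0.6,0,0,0.03,0,0,0, 0.6,0,0,0.04,0,0,0, 0.6,0,0.01,0.05,0,0,0, 0.5,0.003,0.05,0,0,0,0, 0.5,0.003,0.05,0,0,0,0, 0.5,0.003,0.05,0,0,0,0, 0.5,0.003,0.05,0,0,0,0]';  python3 -m pendant '[0.5,0.002,0.009,0,0,0,0, 0.5,0,0,0,0,0,0, 0.5,0,0,0,0,0,0]'; python3 - <<'E'
from h import *
t=cap('top');s=cap('side')
cv2.imwrite('pics/p6.png',cv2.resize(np.hstack([t['frame'][165:290,165:425],s['frame'][190:315,255:395]]),(800,250),interpolation=cv2.INTER_CUBIC))
E
```

```text
time_s: 29.6
ee_pos: [0.5161, 0.0478, 0.0316]
orientation: [0.999, 0.051, 0.0, 0.001]
contact_force: [1.7, -0.3, -0.4]
gripper_width: 0.0527
grip_force: 0.0
time_s: 30.4
ee_pos: [0.5284, 0.2591, 0.162]
orientation: [0.999, 0.051, 0.001, 0.001]
contact_force: [1.0, -0.2, -0.0]
gripper_width: 0.0437
grip_force: 0.0
time_s: 30.7
ee_pos: [0.5305, 0.2648, 0.1608]
orientation: [0.999, 0.051, 0.0, 0.001]
contact_force: [-0.1, -0.7, 0.3]
gripper_width: 0.044
grip_force: 0.0
```

View pics/p6.png

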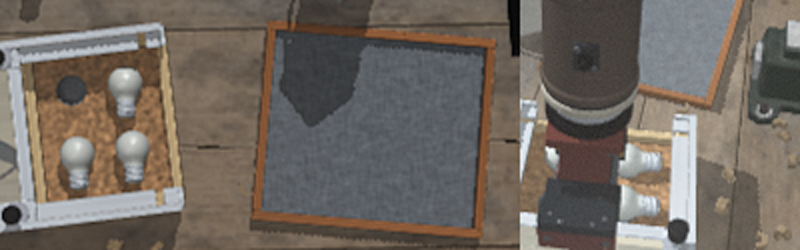

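All three lamps are seated (crop (125,83), (77,155), (131,149)) and the tray is empty. Next I close the guard.

```bash
python3 -m pendant '[0.5,0.001,0.001,-0.03,0,0,0, 0.5,0,0,-0.03,0,0,0, 0.5,0,0,-0.021,0,0,0, 0.5,0,0,0,0,0,0]'; python3 -m pendant '[0,0,0,0,0,0,0, 0,0,0,0,0,0,0, 0,0,0,0,0,0,0, 0,0,0,0,0,0,0, 0,0,0,0,0,0,0]' 25;  python3 -m pendant '[0,0.001,-0.01,0,0,0,0, 0,0.002,-0.02,0,0,0,0, 0,0.002,-0.02,0,0,0,0, 0,0.0021,-0.02,0,0,0,0, 0,0.002,-0.02,0,0,0,0, 0,0.002,-0.02,0,0,0,0, 0,0.0021,-0.02,0,0,0,0, 0,0.002,-0.02,0,0,0,0]';  python3 -m pendant '[0,0.002,-0.02,0,0,0,0, 0,0.001,-0.007,0,0,0,0, 0,0.0003,-0.003,0,0,0,0, 0,0,0,0,0,0,0]'
```

```text
time_s: 31.2
ee_pos: [0.5301, 0.2642, 0.0772]
orientation: [0.999, 0.05, -0.002, 0.002]
contact_force: [0.6, 0.5, -0.5]
gripper_width: 0.0437
grip_force: 0.0
time_s: 31.7
ee_pos: [0.532, 0.2664, 0.0806]
orientation: [0.999, 0.051, 0.001, 0.001]
contact_force: [-1.5, -1.7, 4.1]
gripper_width: 0.0092
grip_force: 25.0
time_s: 32.5
ee_pos: [0.547, 0.1177, 0.0806]
orientation: [0.999, 0.052, 0.001, -0.0]
contact_force: [-0.1, 4.7, 3.3]
gripper_width: 0.0095
grip_force: 25.0
time_s: 32.9
ee_pos: [0.5501, 0.0874, 0.0806]
orientation: [0.999, 0.051, 0.001, 0.0]
contact_force: [-1.8, 1.6, 6.5]
gripper_width: 0.009
grip_force: 25.0
```

```bash
python3 -m pendant '[0,0,-0.002,0,0,0,0, 0,0,0,0,0,0,0]'; python3 -m pendant '[0,0,-0.002,0,0,0,0, 0,0,0,0,0,0,0]'
```

```text
time_s: 33.1
ee_pos: [0.5501, 0.0874, 0.0806]
orientation: [0.999, 0.052, 0.001, -0.001]
contact_force: [-0.8, 6.4, 4.3]
gripper_width: 0.0092
grip_force: 25.0
time_s: 33.3
ee_pos: [0.5501, 0.0874, 0.0806]
orientation: [0.999, 0.053, 0.002, -0.002]
contact_force: [-0.6, 10.9, 2.9]
gripper_width: 0.0094
grip_force: 25.0
```

```bash
python3 -m pendant '[0,0,0.0038,0,0,0,0, 0.3,0,0,0,0,0,0, 0.4,0,0,0,0,0,0, 0.4,0,0,0.04,0,0,0, 0,0,0,0.03,0,0,0, 0,0.035,-0.019,0,0,0,0, 0,0.034,-0.018,0,0,0,0, 0,0.034,-0.018,0,0,0,0]'; python3 -m pendant '[0,0,0,0,0,0,0, 0,0,0,-0.02,0,0,0, 0,0,0,0,0,0,0]'
```

```text
time_s: 34.1
ee_pos: [0.654, 0.0307, 0.1502]
orientation: [0.999, 0.051, 0.001, 0.001]
contact_force: [-0.0, -0.2, -0.1]
gripper_width: 0.0048
grip_force: 0.0
time_s: 34.4
ee_pos: [0.6507, 0.0317, 0.127]
orientation: [0.999, 0.051, -0.002, 0.001]
contact_force: [-0.6, 0.6, -0.4]
gripper_width: 0.0006
grip_force: 0.0
```

```bash
python3 -m pendant '[0,0.001,0,-0.012,0,0,0, 0,0,0,-0.006,0,0,0, 0,0,0,-0.003,0,0,0, 0,0,0,-0.003,0,0,0, 0,0,0,-0.003,0,0,0, 0,0,0,-0.003,0,0,0, 0,0,0,0,0,0,0]'
```

```text
time_s: 35.1
ee_pos: [0.6538, 0.0323, 0.0999]
orientation: [0.999, 0.051, 0.001, 0.001]
contact_force: [0.1, -0.4, 0.1]
gripper_width: 0.0004
grip_force: 0.0
```

```bash
python3 -m pendant '[0,0,0,-0.003,0,0,0, 0,0,0,-0.001,0,0,0, 0,0,0,0,0,0,0]'; python3 -m pendant '[0,0,0,-0.001,0,0,0, 0,0,0,0,0,0,0]'
```

```text
time_s: 35.4
ee_pos: [0.6541, 0.0322, 0.0964]
orientation: [0.999, 0.051, 0.001, 0.001]
contact_force: [-0.9, 0.5, 6.4]
gripper_width: 0.0004
grip_force: 2.6
time_s: 35.6
ee_pos: [0.6542, 0.0322, 0.0963]
orientation: [0.999, 0.051, 0.001, 0.001]
contact_force: [-3.5, -0.8, 11.2]
gripper_width: 0.0004
grip_force: 5.6
```

The far knob is home (tip at 88 mm). Now the near one.

```bash
python3 -m pendant '[0,0,0,0.035,0,0,0, 0,-0.04,-0.004,0,0,0,0, 0,-0.04,-0.004,0,0,0,0, 0,-0.04,-0.004,0,0,0,0, 0,-0.04,-0.004,0,0,0,0, 0,-0.035,-0.004,0,0,0,0, 0,0,0,0,0,0,0, 0,0,0,0,0,0,0]'; python3 -m pendant '[0,0,0,-0.015,0,0,0, 0,0,0,-0.006,0,0,0, 0,0,0,-0.004,0,0,0, 0,0,0,-0.003,0,0,0, 0,0,0,-0.003,0,0,0, 0,0,0,-0.003,0,0,0, 0,0,0,0,0,0,0]'
```

```text
time_s: 36.4
ee_pos: [0.4593, 0.012, 0.1303]
orientation: [0.999, 0.051, 0.001, 0.001]
contact_force: [0.8, 0.7, 0.5]
gripper_width: 0.0006
grip_force: 0.0
time_s: 37.1
ee_pos: [0.4594, 0.0123, 0.0963]
orientation: [0.999, 0.051, 0.001, 0.001]
contact_force: [-1.5, -0.8, 8.8]
gripper_width: 0.0008
grip_force: 3.8
```

Near knob is home too. I retreat up and to the right, then check.

```bash
python3 -m pendant '[0,0,0,-0.001,0,0,0, 0,0,0,0,0,0,0, 0,0,0,0.04,0,0,0, 0,0,0,0.04,0,0,0, 0.3,-0.01,-0.04,0.04,0,0,0, 0.3,-0.01,-0.04,0.03,0,0,0, 0.3,-0.01,-0.04,0,0,0,0, 0.3,-0.01,-0.04,0,0,0,0]';python3 -m pendant '[0.3,-0.005,-0.04,0,0,0,0, 0.3,0,-0.04,0,0,0,0, 0.3,0,-0.03,0,0,0,0, 0.3,0,0,0,0,0,0]'; python3 - <<'E'
from h import *
t=cap('top');s=cap('side')
def black(c,x,y,w=11):
    f=c['frame'].max(2)[y-w:y+w,x-w:x+w].astype(int); lo=f.min(); m=f<lo+45
    b=max(blobs(m,5),key=lambda q:q[0]); return b[1]+[x-w,y-w]
print(black(s,335,249),'was 334.7,251.0 down;', black(s,258,242),'was 258.55,243.96')
cv2.imwrite('pics/end.png',cv2.resize(np.hstack([t['frame'][110:290,90:300],s['frame'][210:390,200:410]]),(800,343),interpolation=cv2.INTER_CUBIC))
E
```

```text
time_s: 37.9
ee_pos: [0.4204, -0.1435, 0.2401]
orientation: [0.999, 0.051, 0.002, 0.001]
contact_force: [1.0, 0.0, -0.5]
gripper_width: 0.0256
grip_force: 0.0
time_s: 38.3
ee_pos: [0.4144, -0.2562, 0.2386]
orientation: [0.999, 0.048, 0.0, 0.001]
contact_force: [-0.1, -0.4, 0.2]
gripper_width: 0.0263
grip_force: 0.0
[334.65789474 251.17105263] was 334.7,251.0 down; [258.55072464 244.10144928] was 258.55,243.96
```

View pics/end.png

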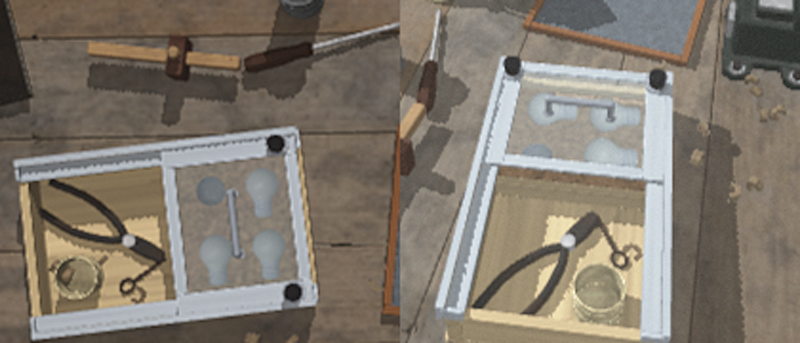

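The guard is shut and both knobs match their starting pixels, so they are down. The three lamps lie in their dimples under the pane (top crop (263,193), (215,258), (268,253)), and the other things are untouched.

```bash
python3 -c "
from station import r
print(r.close_job())"
```

```text
the job is handed in; nothing more can be done
None
```

The job is handed in: all three lamps lie in their own dimples in the case, the guard is shut, both knobs are down, and the other things on the bench were left alone.

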